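# Stand a power module upright in its service clamp and lock it

### The job

The power module is leaning on the backrest of the service clamp. Tip it gently up until it stands by itself on its foot in front of the fixed blue jaw, then slide the carriage up until its jaw holds the module snugly against the fixed jaw, and only then swing the red lever fully round to lock. Do not let the module fall over and leave the other things on the bench where they are.

Things in the scene. Friction and masses are not known exactly. Their poses are not given: they have to be found in the camera images.
- clamp: Service clamp, fixed to the bench: aluminium bed 130 (x) x 330 (y) x 12 mm high. Origin on the bench surface on the centre line, the bed reaching from y = -200 to +130 mm; +y is the clamping direction (carriage towards fixed jaw), z up. Two low cheeks (inner faces at x = +-53 mm, y 55 to 100 mm, up to z = 27 mm) guide the module's foot.
- jaw_face (a point): Foot of the clamping face of the fixed blue jaw, at clamp x = 0, y = 100, z = 12 mm. The jaw is a wall 120 mm wide, reaching to z = 48 mm; its face looks to clamp -y.
- backrest (a point): Middle of the backrest, a black round bar along clamp x, 14 mm thick, at clamp y = 29 mm, z = 92 mm, on two posts at x = +-58 mm. The carriage passes under it.
- module: Power module, dark steel box 100 (x) x 26 (y) x 140 mm (z), 0.45-0.8 kg, green top, yellow stripe on its carriage side. Origin at the centre of its underside. Starts leaning 26 deg back to clamp -y on the backrest, foot at the fixed jaw; top rear edge then at about clamp y = 15, z = 138 mm. Nearer upright than 10 deg it drops onto its foot. Home: upright, origin at clamp y = 87, z = 12 mm.
- carriage (a joint): Slide of the carriage along clamp +y, m: 0 = fully drawn back, 0.088 = its jaw touches a module that is home. Starts at 0 to 0.02; about 4 N friction, stays where left. At value q its blue jaw (80 mm wide, z up to 56 mm) has its face at clamp y = -14 mm + q.
- carriage_rear (a point): Top middle of the carriage block's flat rear end, good to push on: clamp x = 0, y = -139 mm + carriage value, z = 53 mm. The block is aluminium, 50 mm wide, z 13 to 53 mm.
- lever (a joint): Red clamp lever on the carriage, turning about a vertical axis at clamp x = 0, y = -109 mm + carriage value. Rad: 0 = open, arm points to clamp -x; grows counter-clockwise seen from above to 1.45 (hard stop) = locked, arm nearly straight back to clamp -y. Starts at 0 to 0.25; 0.06 Nm friction, stays where left. Arm 14 mm wide, z 57 to 65 mm.
- lever_knob (a point): Top centre of the upright red round knob at the lever's end: 20 mm diameter, 40 mm tall, z 56 to 96 mm, 70 mm from the lever's axis.
- screwdriver: Black-handled screwdriver lying loose, 180 mm long, on the bench beyond the clamp; leave alone.
- parts_tray: Open blue tray 100 x 140 x 40 mm, origin under its centre; leave alone.
- cleaner: White spray can, 56 mm diameter, 130 mm tall, origin under its centre; leave alone.
- spare_cover: White plastic cover plate lying flat, 90 x 130 x 12 mm, origin under its centre; leave alone.
- tester: Black hand-held tester lying flat, 90 x 150 x 45 mm with a knob to 61 mm, origin under its centre; leave alone.
- screw_dish: Small steel bowl, 80 mm diameter, 30 mm high, origin under its centre; leave alone.
Mind the look-alikes: they are no part of the job. Of the things that look like the module, the smaller one is meant.

How it is judged (in metres and radians):
On the way, in this order (a step that is already met when the one before it is completed fails the run):
1. the module stands upright by itself on its foot, the carriage still drawn back and the lever open (angle between module's own z axis and vertical below 0.05 rad and z of module in the frame of clamp below 0.016 m and value of joint carriage below 0.075 m and value of joint lever below 0.6 rad and contact force between each of the arm, the fingers and module below 0.3 N), for 0.2 s.
2. the carriage is slid up to the module, which is home against the fixed jaw, the lever still open (value of joint carriage above 0.0845 m and value of joint lever below 0.6 rad and angle between module's own z axis and vertical below 0.05 rad and y of module in the frame of clamp above 0.083 m and z of module in the frame of clamp below 0.016 m and angle between the y axis of module and the y axis of clamp, either way round below 0.06 rad), for 0.2 s.
At the end, for the whole second after the job is handed in: The module stands upright (within 0.05 rad) and square (within 0.06 rad) on the bed against the fixed jaw (within about 4 mm), the carriage is closed on it (joint above 0.0845, at most 3.5 mm of play), the lever is locked (above 1.2 rad) and the module is at rest (value of joint carriage above 0.0845 m and value of joint lever above 1.2 rad and linear speed of module below 0.02 m/s and angle between module's own z axis and vertical below 0.05 rad and y of module in the frame of clamp above 0.083 m and z of module in the frame of clamp below 0.016 m and angle between the y axis of module and the y axis of clamp, either way round below 0.06 rad); the robot touches nothing.
It fails at once if the module falls over or is knocked off its foot (angle between module's own z axis and vertical above 0.7 rad or height (world z) of module above 0.06 m).
It fails at once if the module is thrown upright instead of tipped gently (linear speed of module above 0.5 m/s).
It fails at once if another thing on the bench is moved by more than 2 cm (distance of any of screwdriver, parts_tray, cleaner, spare_cover, tester, screw_dish from where it was at the start of the episode above 0.02 m).
It also fails if it takes over 54 s, if anything falls off the work surface, if the arm or the gripper's body presses on something with over 40 N, if the wrist force passes 120 N, or if a joint passes its speed limit or range.

### The arm

A 6-joint arm with a two-finger parallel gripper is mounted at the origin on the work surface. World frame = base frame: x ahead of the robot, y to its left, z up, the work surface at z = 0. Lengths are in m, angles in degrees, forces in N, time in s.
With the tool pointing down it reaches from about 0.35 to 0.975 m from the base axis. Payload 4.9 kg.
Tool frame: the origin (TCP) lies on the centre line of the jaws, within the pads' length; the fingertips stand 8 mm ahead of it and the grasp point (between the pads) lies 11 mm behind it; z points along the fingers, y is the direction in which the jaws open and shut (so a half turn about z gives the same grasp; the last joint's range is limited). The gripper opens to 85 mm and grips with 20 to 120 N. Pads are 22 mm wide; open, the fingers measure 114 mm over their backs; the gripper's body (76 mm by 85 mm) begins 54 mm behind the grasp point. The pads swing forward as they close: fully open they stand 13 mm farther back than shut.
Start: joints at [-76.203, 3.019, 92.412, -0, 84.569, -6.818], TCP at [0.22, -0.585, 0.239] pointing down, gripper open.
Joint ranges: [-172.51, 172.51], [-57.92, 126.97], [3.15, 148.05], [-58.71, 238.71], [5.1, 150.11], [-179.66, 179.66]. Speed limits (degrees/s): [147.25, 147.25, 180, 180, 180, 180].

### API

Orientations are given as a 3x3 rotation matrix whose columns are the frame's x, y, z axes.
In Python, from bench import manip, grab_frame, camera_info, order gives the robot as it stands.
- The arm moves only by the tool apply_moves, never from a script. Its argument "series" is a list of rows, each a list of 4 numbers: the shift along the tool's x, y, z in units of 50 cm (1.0 is 50 cm), then the turn about the tool's z in units of 0.5 rad (1.0 is 0.5 rad). In form: [[x, y, z, twist], ...]. A call has 1 to 8 rows; each row is the pose to reach, as a shift and turn from the pose measured when the call began, along the tool's axes at that moment; what a row does not reach only later rows make up. A row lasts 1/8 s, in which the tool goes at most 62.5 mm and 10.7 degrees, less where a joint would pass 70% of its speed; a pose out of reach is approached as far as the arm can. A call with a number of a shift or a turn outside -1 to 1 is refused whole. A call with a gripper value outside its range is refused whole. "hand" is the closure, from 0 (fully open) to 1 (shut), set as the call begins (left out, the last holds). The fingers move at their own pace and stop on an object; "force" is the grip in N (left out, the last holds). Time passes only in rows, so rows that repeat a pose let the fingers close. It gives the time, the measured TCP pose, the force and the opening at its end, in the units of the state.
- manip.sense(): the state, without advancing time (a new reading comes with each control period).
- grab_frame(name): name is "scene" or "top"; returns the picture (420x560x3 uint8, blue, green, red); there is no depth.
- camera_info(name): a dict with "fov_y" (degrees; the focal length in pixels is half the picture's height over the tangent of half this angle, whatever the lens; pixels are square), "cx", "cy" (the principal point, pixels), "T" (4x4, takes a point from camera to world coordinates). Camera axes: x right, y down, z forward; pixel columns grow to the right and rows downward; lengths in m; the calibration is good to about 2 mm. A picture is of the moment at which its call begins. camera_info takes no time and is no camera call.
- order.hand_in(): hands the job in, once; it reports no verdict.
The state is a dict: "t": time; "joints": joint angles; "qd": joint speeds; "tau": joint torques, N m; "position": TCP position; "orientation": TCP orientation; "wrist_force": force on the tool from outside, world axes, zero at the start; "moment": the same for the moment, N m; "gripper_width": opening from 0.0 (shut) to 1.0 (fully open).
Only numpy, scipy, OpenCV 4.12 (cv2) and the standard library are available. Lean on these libraries where they do the work, as an engineer would, in place of code of your own. Each camera call takes 0.05 s, during which the arm holds its last target. There are 200 camera calls.

## Working session

There is one attempt and no reset: what is moved stays moved. The work goes in short steps, Python scripts to look and compute and a tool call to move; the robot and the scene stay as the last step left them, time stands still between calls to the robot, and variables do not carry over. Pictures are saved under pics/ and viewed, about 8 in all and at most 12, crops included, and the job is handed in when it is done.

Besides the shell and the picture viewer there is one more tool, called after ">>>" by a JSON object that holds its "op" and its "data", one argument or row to a line. apply_moves: Moves the arm, as the interface text tells. Its arguments: {"type":"object","properties":{"series":{"type":"array"},"hand":{"type":"number"},"force":{"type":"number"}},"required":["series"]}

```bash
ls; mkdir -p pics; python3 - <<'E'
from bench import manip, grab_frame, camera_info
import cv2
for n in("scene","top"):
    cv2.imwrite(f"pics/{n}0.png",grab_frame(n)); c=camera_info(n); print(n,c)
print(manip.sense())
E
```

```text
pics
scene {'fov_y': 42.51099543261659, 'cx': 279.5213864430337, 'cy': 206.08437366628735, 'T': array([[ 0.83154123,  0.44006184, -0.33894655,  0.9882984 ],
       [ 0.55520487, -0.63987442,  0.53132691, -0.69698384],
       [ 0.01693347, -0.63000501, -0.77640643,  1.14307403],
       [ 0.        ,  0.        ,  0.        ,  1.        ]])}
top {'fov_y': 53.089128376801156, 'cx': 280.8770196508658, 'cy': 214.3500210199736, 'T': array([[-9.75669318e-04, -9.96502329e-01,  8.35592926e-02,
         4.59110241e-01],
       [-9.99994592e-01,  7.09823936e-04, -3.21116693e-03,
         4.55058362e-02],
       [ 3.14062294e-03, -8.35619737e-02, -9.96497633e-01,
         1.11079310e+00],
       [ 0.00000000e+00,  0.00000000e+00,  0.00000000e+00,
         1.00000000e+00]])}
{'t': 0.1, 'joints': array([-7.62016416e+01,  3.05318773e+00,  9.24823075e+01, -1.20567674e-03,
        8.45686876e+01, -6.81847384e+00]), 'qd': array([-0.04386992, -0.13230575, -0.17637232, -0.05929301, -0.04542442,
       -0.06632094]), 'tau': array([-4.18763348e-04, -3.94901741e+01, -3.71362603e+01, -1.56959745e-04,
        3.98219941e-03, -1.14616975e-05]), 'position': array([ 0.21993666, -0.58445253,  0.23820906]), 'orientation': array([[ 9.35955468e-01,  3.52118099e-01, -4.54026692e-04],
       [ 3.52118338e-01, -9.35953832e-01,  1.76086169e-03],
       [ 1.95083249e-04, -1.80795925e-03, -9.99998347e-01]]), 'wrist_force': array([-1.09908488, -0.8291571 , -0.0285566 ]), 'moment': array([ 0.01152572, -0.02370322, -0.00686514]), 'gripper_width': 1.0001226691876635}
```

View pics/top0.png

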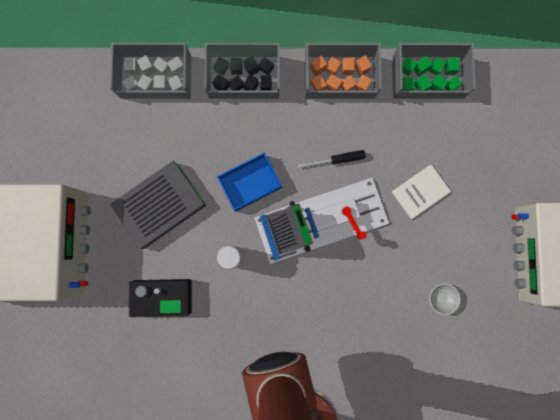

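View pics/scene0.png

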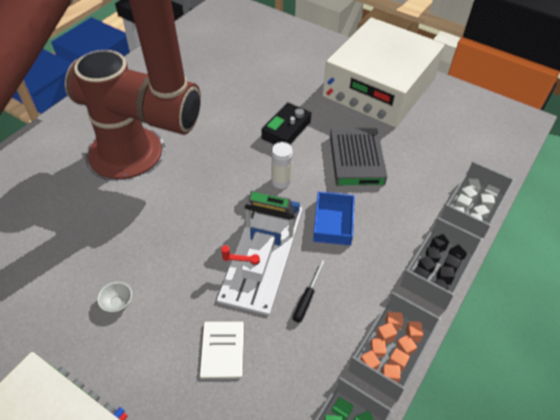

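```bash
python3 - <<'E'
import cv2
a=cv2.imread("pics/top0.png")[170:275,245:400];b=cv2.imread("pics/scene0.png")[180:320,205:315]
cv2.imwrite("pics/t1.png",cv2.resize(a,None,fx=5,fy=5,interpolation=cv2.INTER_CUBIC))
cv2.imwrite("pics/s1.png",cv2.resize(b,None,fx=4,fy=4,interpolation=cv2.INTER_CUBIC))
E
```

```text
(no output)
```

View pics/t1.png

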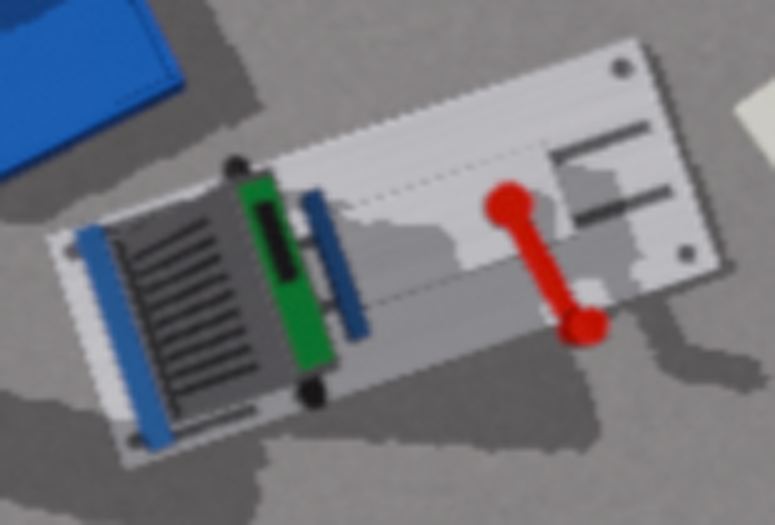

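View pics/s1.png

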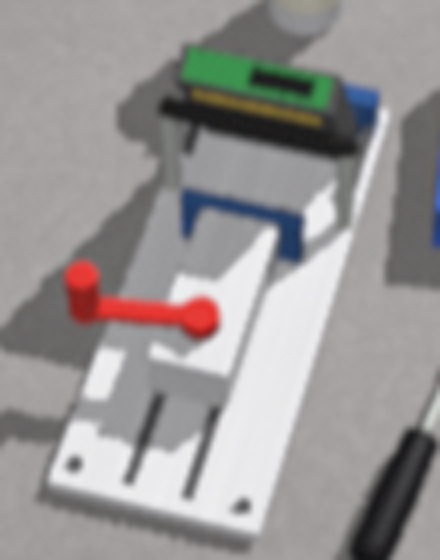

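```bash
cat > h.py <<'E'
import numpy as np
from bench import camera_info, manip
from scipy.optimize import least_squares
def proj(n,P):
    c=camera_info(n);T=c["T"];f=210/np.tan(np.radians(c["fov_y"]/2))
    p=(np.atleast_2d(P)-T[:3,3])@T[:3,:3]
    return p[:,:2]/p[:,2:]*f+[c["cx"],c["cy"]]
def Rz(a): return np.array([[np.cos(a),-np.sin(a),0],[np.sin(a),np.cos(a),0],[0,0,1]])
def c2w(p,v): return np.atleast_2d(p)@Rz(v[2]).T+[v[0],v[1],0]
E
python3 - <<'E'
from h import *
m=1e-3
C=m*np.array([[65,130,12],[-65,130,12],[65,-200,12],[-65,-200,12.]])
t=np.array([[48,235],[125,467],[637,38],[722,268]])/5+[245,170]
S=m*np.array([[-65,-200,12],[65,-200,12],[65,130,12]])
s=np.array([[48,480],[258,535],[388,110]])/4+[205,180]
f=lambda v:np.r_[(proj("top",c2w(C,v))-t).ravel(),(proj("scene",c2w(S,v))-s).ravel()]
r=least_squares(f,[.45,0,.3]);v=r.x;print(v,np.degrees(v[2]),r.fun.round(2))
np.save("v.npy",v)
# carriage & lever
kt=np.array([[508,203],[588,326]])/5+[245,170]
ks=np.array([[200,310],[82,275]])/4+[205,180]
def pts(u):q,l=u;a=np.array([0,-109+q,67.]);k=np.array([-70*np.cos(l),-109+q-70*np.sin(l),96]);return c2w(m*np.array([a,k]),v)
g=lambda u:np.r_[(proj("top",pts(u))-kt).ravel(),(proj("scene",pts(u))-ks).ravel()]
r=least_squares(g,[10,.1]);print(r.x,r.fun.round(2))
print(pts(r.x),"toprear",c2w([0,.015,.138],v),"rear",c2w([0,-.139+r.x[0]*m,.053],v))
print("ydir",Rz(v[2])[:,1])
E
```

```text
[ 0.52607839 -0.03322582  0.32647251] 18.705497144262857 [ 0.04 -0.62  0.49  0.23  0.61 -1.2   0.41 -0.74 -0.82 -0.7  -0.32 -1.16
  0.3  -1.02]
[14.10611335  0.17769831] [ 0.51 -0.24  0.79 -0.69 -0.09 -0.77 -0.47 -1.29]
[[ 0.55651123 -0.12310737  0.067     ]
 [ 0.49522096 -0.15692308  0.096     ]] toprear [[ 0.52126784 -0.01901813  0.138     ]] rear [[ 0.56613235 -0.15152275  0.053     ]]
ydir [-0.32070387  0.94717951  0.        ]
```

```bash
cat >> h.py <<'E'
v=np.load("v.npy") 
def go(*P):
    """clamp TCP targets in mm -> rows; tool y kept along clamp -y"""
    s=manip.sense();R=s["orientation"];p=s["position"]
    cp=(p-[v[0],v[1],0])@Rz(v[2])*1e3
    d=R.T@(Rz(v[2])@[0,-1,0]);tw=np.arctan2(-d[0],d[1])
    print("t",s["t"],"clamp",cp.round(1),"F clamp",(s["wrist_force"]@Rz(v[2])).round(2),"twist",round(tw/.5,3))
    for q in P: print(q,((c2w(np.array(q)/1e3,v)[0]-p)@R/.5).round(4))
E
python3 -c "
from h import *
go([0,-45,200],[0,-45,125])"
```

```text
t 0.1 clamp [-466.8 -423.9  238.2] F clamp [-1.31 -0.43 -0.03] twist 0.067
[0, -45, 200] [ 0.9582 -0.7262  0.0779]
[0, -45, 125] [ 0.9582 -0.7259  0.2279]
```

>>> {"op": "apply_moves", "data": {
  "series": [
    [0.12,-0.09,0.0,0.067],
    [0.24,-0.18,0.0,0.067],
    [0.36,-0.27,0.0,0.067],
    [0.48,-0.36,0.0,0.067],
    [0.6,-0.45,0.02,0.067],
    [0.69,-0.52,0.03,0.067],
    [0.78,-0.59,0.05,0.067],
    [0.86,-0.65,0.07,0.067]
  ],
  "hand": 1
}}

```text
t: 1.1
position: [0.4868, -0.1617, 0.2103]
orientation: [[0.947, 0.321, 0.0], [0.321, -0.947, 0.001], [0.001, -0.001, -1.0]]
wrist_force: [0.7, -0.7, -0.3]
gripper_width: 0.002
```

```bash
python3 -c "
from h import *
go([0,-45,200],[0,-45,122])"
```

```text
t 1.1 clamp [ -78.4 -109.1  210.3] F clamp [ 0.44 -0.88 -0.28] twist -0.0
[0, -45, 200] [ 0.1568 -0.1282  0.0209]
[0, -45, 122] [ 0.1568 -0.128   0.1769]
```

>>> {"op": "apply_moves", "data": {
  "series": [
    [0.08,-0.065,0.01,0],
    [0.157,-0.12,0.02,0],
    [0.157,-0.128,0.05,0],
    [0.157,-0.128,0.1,0],
    [0.157,-0.128,0.15,0],
    [0.157,-0.128,0.177,0],
    [0.157,-0.128,0.177,0]
  ]
}}

```text
t: 1.98
position: [0.5393, -0.0761, 0.1204]
orientation: [[0.948, 0.32, -0.003], [0.32, -0.948, 0.002], [-0.002, -0.003, -1.0]]
wrist_force: [0.5, -0.4, 0.1]
gripper_width: 0.002
```

```bash
python3 -c "
from h import *
import cv2
from bench import grab_frame
go([0,-5,122],[0,0,122],[0,40,122])
a=grab_frame('top')[170:275,245:400];b=grab_frame('scene')[160:300,200:320]
a=cv2.resize(a,(620,420),interpolation=2);b=cv2.resize(b,(360,420),interpolation=2)
cv2.imwrite('pics/c2.png',cv2.resize(cv2.hconcat([a,b]),(800,343)))
"
```

```text
t 1.975 clamp [ -1.2 -44.9 120.4] F clamp [ 0.33 -0.5   0.05] twist -0.002
[0, -5, 122] [ 0.0024 -0.0797 -0.0029]
[0, 0, 122] [ 0.0024 -0.0897 -0.0029]
[0, 40, 122] [ 0.0023 -0.1697 -0.0027]
```

View pics/c2.png

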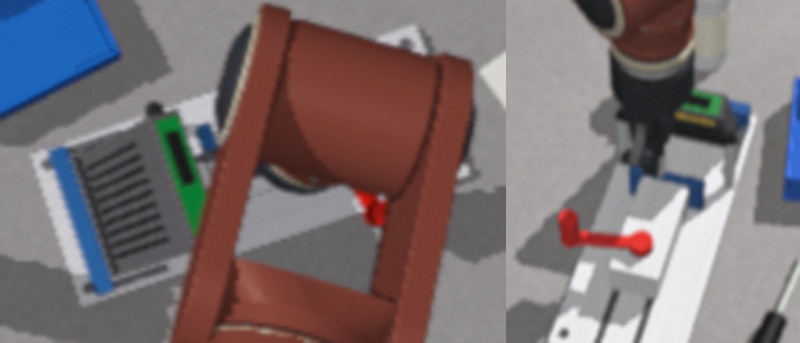

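The closed fingers stand behind the green top, with the lever and carriage untouched. Next I advance slowly to contact.

>>> {"op": "apply_moves", "data": {
  "series": [
    [0.002,-0.015,-0.003,0],
    [0.002,-0.03,-0.003,0],
    [0.002,-0.045,-0.003,0],
    [0.002,-0.058,-0.003,0],
    [0.002,-0.07,-0.003,0],
    [0.002,-0.08,-0.003,0],
    [0.002,-0.09,-0.003,0],
    [0.002,-0.1,-0.003,0]
  ]
}}

```text
t: 3.08
position: [0.526, -0.0287, 0.1244]
orientation: [[0.947, 0.32, 0.002], [0.32, -0.947, 0.0], [0.002, 0.0, -1.0]]
wrist_force: [0.3, -1.1, 1.3]
gripper_width: -0.001
```

```bash
python3 -c "
from h import *
go([0,35,122])"
```

```text
t 3.075 clamp [  1.4   4.3 124.4] F clamp [-0.08 -1.18  1.26] twist -0.001
[0, 35, 122] [-0.0029 -0.0613  0.0048]
```

>>> {"op": "apply_moves", "data": {
  "series": [
    [-0.003,-0.01,0.002,0],
    [-0.003,-0.02,0.002,0],
    [-0.003,-0.028,0.002,0],
    [-0.003,-0.036,0.002,0],
    [-0.003,-0.044,0.002,0],
    [-0.003,-0.05,0.002,0],
    [-0.003,-0.05,0.002,0]
  ]
}}

```text
t: 3.95
position: [0.5163, -0.0051, 0.1231]
orientation: [[0.947, 0.32, 0.001], [0.32, -0.947, 0.001], [0.001, -0.0, -1.0]]
wrist_force: [0.5, -0.4, -0.8]
gripper_width: 0.002
```

```bash
python3 -c "
from h import *
import cv2
from bench import grab_frame
go([0,45,122])
b=grab_frame('scene')[160:300,200:320]
b=cv2.resize(b,(480,560),interpolation=2)
cv2.imwrite('pics/c3.png',b)
"
```

```text
t 3.95 clamp [ -0.3  29.8 123.1] F clamp [ 0.33 -0.51 -0.76] twist -0.001
[0, 45, 122] [ 0.0005 -0.0304  0.0022]
```

View pics/c3.png

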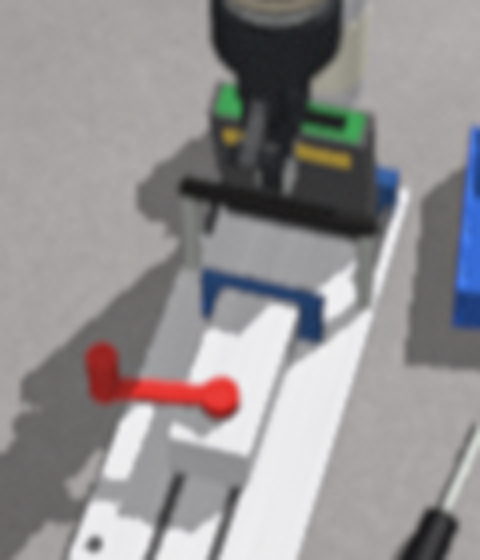

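The module is tipping up and has come off the bar. I keep pushing, more slowly.

>>> {"op": "apply_moves", "data": {
  "series": [
    [0,-0.006,0,0],
    [0,-0.011,0,0],
    [0,-0.015,0,0],
    [0,-0.019,0,0],
    [0,-0.023,0,0],
    [0,-0.026,0,0],
    [0,-0.026,0,0],
    [0,-0.026,0,0]
  ]
}}

```text
t: 5.0
position: [0.5121, 0.0071, 0.1231]
orientation: [[0.947, 0.32, 0.001], [0.32, -0.947, 0.001], [0.001, -0.0, -1.0]]
wrist_force: [0.1, 0.5, 0.2]
gripper_width: -0.003
```

```bash
python3 -c "
from h import *
import cv2
from bench import grab_frame
go([0,-20,140])
b=grab_frame('scene')[160:300,200:320];a=grab_frame('top')[170:275,245:400]
b=cv2.resize(b,(360,420),interpolation=2);a=cv2.resize(a,(440,420),interpolation=2)
cv2.imwrite('pics/c4.png',cv2.hconcat([a,b]))
"
```

```text
t 5.0 clamp [ -0.3  42.7 123.1] F clamp [0.3  0.46 0.19] twist -0.001
[0, -20, 140] [ 0.0007  0.1254 -0.0339]
```

View pics/c4.png

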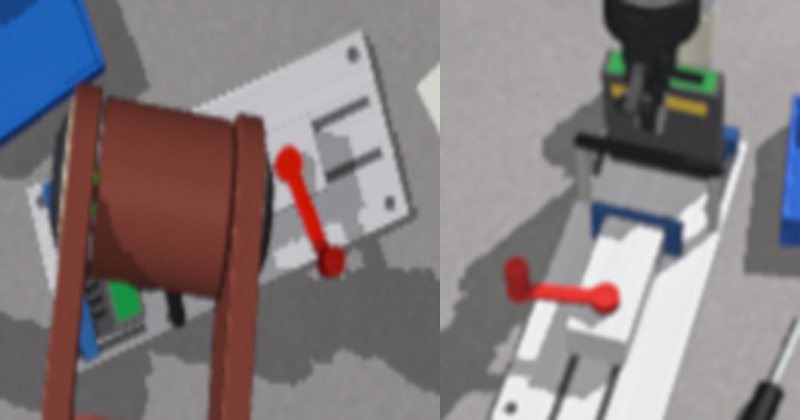

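```bash
python3 -c "
from h import *
for th in (0,4,8,10,12,15,20):
    a=np.radians(th);y=74+26*(1-np.cos(a))-140*np.sin(a);z=12+140*np.cos(a)
    P=c2w(np.array([[-50,y,z],[50,y,z]])/1e3,v); print(th,round(y,1),proj('scene',P).round(1).ravel(),proj('top',P).round(1).ravel())
"
```

```text
0 74.0 [254.5 177.9 293.8 186.2] [290.4 251.4 276.3 209.9]
4 64.3 [253.4 180.8 292.8 189.2] [294.4 250.  280.3 208.6]
8 54.8 [252.3 183.9 291.9 192.3] [298.4 248.7 284.2 207.3]
10 50.1 [251.7 185.4 291.4 194. ] [300.3 248.  286.2 206.7]
12 45.5 [251.2 187.1 290.9 195.6] [302.2 247.4 288.1 206.1]
15 38.7 [250.4 189.6 290.2 198.2] [305.  246.4 290.8 205.2]
20 27.7 [249.1 193.8 289.  202.5] [309.4 244.9 295.3 203.9]
```

Not fully upright yet: the top edge fits about 6–9°. I push a little more.

>>> {"op": "apply_moves", "data": {
  "series": [
    [0,-0.004,0,0],
    [0,-0.008,0,0],
    [0,-0.012,0,0],
    [0,-0.016,0,0],
    [0,-0.02,0,0],
    [0,-0.022,0,0],
    [0,-0.022,0,0],
    [0,-0.022,0,0]
  ]
}}

```text
t: 6.1
position: [0.5086, 0.0175, 0.1231]
orientation: [[0.947, 0.32, 0.001], [0.32, -0.947, 0.001], [0.001, -0.0, -1.0]]
wrist_force: [-0.0, 0.2, -0.9]
gripper_width: -0.001
```

```bash
python3 -c "
from h import *
import cv2
from bench import grab_frame
go([0,-20,140])
b=grab_frame('scene')[160:230,230:320];cv2.imwrite('pics/c5.png',cv2.resize(b,(720,560),interpolation=2))
"
```

```text
t 6.1 clamp [ -0.3  53.6 123.1] F clamp [ 0.06  0.19 -0.93] twist -0.001
[0, -20, 140] [ 0.0007  0.1472 -0.0338]
```

View pics/c5.png

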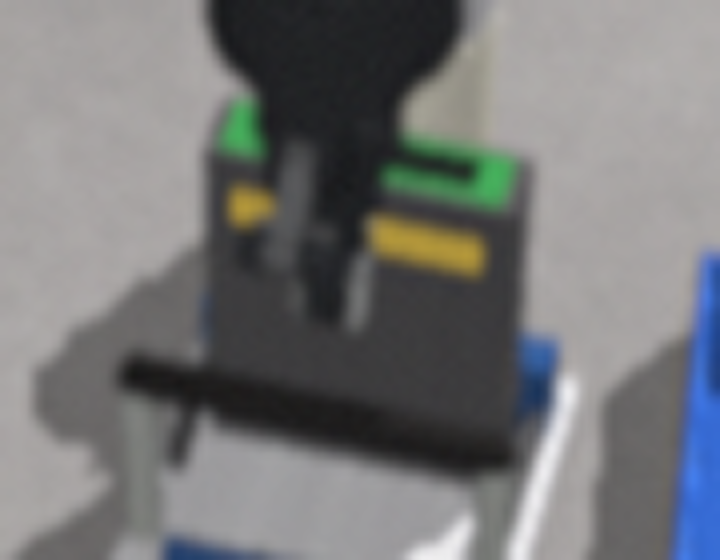

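Upright: the edge is at about (256,179) and (295,186), against a 0° prediction of (254.5,178) and (294,186). I back off and go behind the carriage.

>>> {"op": "apply_moves", "data": {
  "series": [
    [0,0.02,0,0],
    [0,0.06,0,0],
    [0,0.14,-0.03,0],
    [0,0.24,-0.06,0],
    [0,0.34,-0.06,0],
    [0,0.42,-0.05,0],
    [0,0.437,-0.03,0],
    [0,0.437,0,0]
  ]
}}

```text
t: 7.15
position: [0.5786, -0.1906, 0.1224]
orientation: [[0.948, 0.319, 0.001], [0.319, -0.948, 0.001], [0.001, -0.0, -1.0]]
wrist_force: [0.6, -0.4, -0.5]
gripper_width: 0.001
```

```bash
python3 -c "
from h import *
go([0,-168,38])
import cv2
from bench import grab_frame
b=grab_frame('scene')[160:320,200:320];a=grab_frame('top')[170:275,245:400]
b=cv2.resize(b,(360,480),interpolation=2);a=cv2.resize(a,(440,480),interpolation=2)
cv2.imwrite('pics/c6.png',cv2.hconcat([a,b]))"
```

```text
t 7.15 clamp [  -0.7 -165.9  122.4] F clamp [ 0.41 -0.52 -0.46] twist -0.004
[0, -168, 38] [0.0012 0.0043 0.1687]
```

View pics/c6.png

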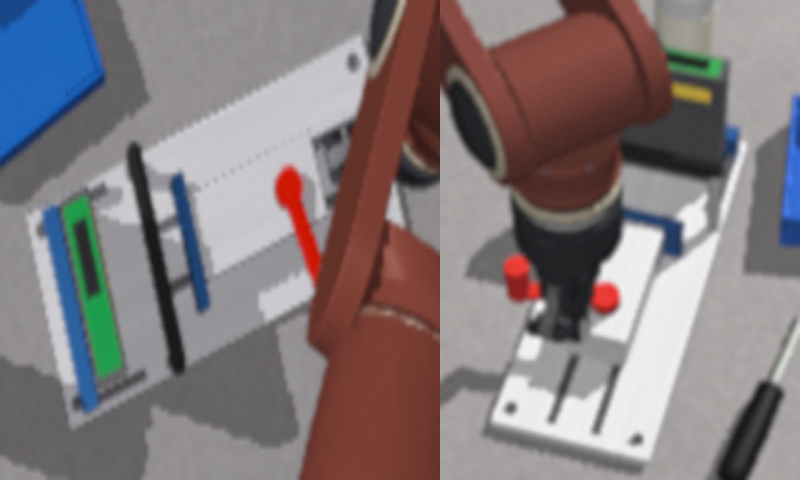

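The module stands upright and square at the fixed jaw, with the lever still open. I lower the fingers behind the block.

>>> {"op": "apply_moves", "data": {
  "series": [
    [0.001,0.005,0.05,0],
    [0.001,0.005,0.1,0],
    [0.001,0.005,0.15,0],
    [0.001,0.005,0.168,0],
    [0.001,0.005,0.168,0],
    [0.001,-0.02,0.168,0],
    [0.001,-0.04,0.168,0],
    [0.001,-0.055,0.168,0]
  ]
}}

```text
t: 8.25
position: [0.5685, -0.1619, 0.0369]
orientation: [[0.947, 0.321, -0.002], [0.321, -0.947, 0.001], [-0.001, -0.001, -1.0]]
wrist_force: [2.7, -4.5, -0.5]
gripper_width: 0.0
```

```bash
python3 -c "
from h import *
go([0,-70,38])"
```

```text
t 8.25 clamp [  -1.1 -135.5   36.9] F clamp [ 1.09 -5.16 -0.5 ] twist 0.001
[0, -70, 38] [ 0.0023 -0.131  -0.0021]
```

>>> {"op": "apply_moves", "data": {
  "series": [
    [0.001,-0.015,-0.002,0],
    [0.002,-0.032,-0.002,0],
    [0.002,-0.05,-0.002,0],
    [0.002,-0.068,-0.002,0],
    [0.002,-0.085,-0.002,0],
    [0.002,-0.1,-0.002,0],
    [0.002,-0.11,-0.002,0],
    [0.002,-0.12,-0.002,0]
  ]
}}

```text
t: 9.25
position: [0.5498, -0.105, 0.0382]
orientation: [[0.947, 0.321, -0.002], [0.321, -0.947, -0.0], [-0.002, -0.0, -1.0]]
wrist_force: [-1.9, -5.8, 0.1]
gripper_width: 0.0
```

```bash
python3 -c "
from h import *
go([0,-62,38])"
```

```text
t 9.25 clamp [ -0.5 -75.6  38.2] F clamp [-3.64 -4.88  0.14] twist 0.002
[0, -62, 38] [ 0.0011 -0.0271  0.0004]
```

>>> {"op": "apply_moves", "data": {
  "series": [
    [0,-0.005,0,0],
    [0,-0.01,0,0],
    [0,-0.014,0,0],
    [0,-0.018,0,0],
    [0,-0.021,0,0],
    [0,-0.024,0,0],
    [0,-0.024,0,0]
  ]
}}

```text
t: 10.12
position: [0.5463, -0.0946, 0.0383]
orientation: [[0.947, 0.322, -0.001], [0.322, -0.947, -0.003], [-0.002, 0.002, -1.0]]
wrist_force: [0.8, -7.5, -2.2]
gripper_width: 0.002
```

```bash
python3 -c "
from h import *
go([0,-62,38])"
```

```text
t 10.125 clamp [ -0.5 -64.6  38.3] F clamp [-1.64 -7.37 -2.2 ] twist 0.002
[0, -62, 38] [ 0.0011 -0.0052  0.0005]
```

>>> {"op": "apply_moves", "data": {
  "series": [
    [0,-0.002,0,0],
    [0,-0.003,0,0],
    [0,-0.004,0,0],
    [0,-0.004,0,0],
    [0,-0.004,0,0]
  ]
}}

```text
t: 10.75
position: [0.5463, -0.0946, 0.0383]
orientation: [[0.947, 0.322, 0.001], [0.322, -0.947, -0.007], [-0.002, 0.007, -1.0]]
wrist_force: [1.3, -10.1, -3.7]
gripper_width: 0.001
```

```bash
python3 -c "
from h import *
go([0,-62,38])"
```

```text
t 10.75 clamp [ -0.5 -64.6  38.3] F clamp [-1.99 -9.98 -3.69] twist 0.002
[0, -62, 38] [ 0.0011 -0.0052  0.0007]
```

>>> {"op": "apply_moves", "data": {
  "series": [
    [0,-0.004,0,0],
    [0,-0.008,0,0],
    [0,-0.012,0,0],
    [0,-0.016,0,0],
    [0,-0.016,0,0],
    [0,-0.016,0,0]
  ]
}}

```text
t: 11.5
position: [0.5463, -0.0944, 0.0387]
orientation: [[0.947, 0.323, 0.008], [0.323, -0.946, -0.022], [0.001, 0.024, -1.0]]
wrist_force: [8.9, -30.0, -14.0]
gripper_width: -0.001
```

```bash
python3 -c "
from h import *
go([0,-62,38])
import cv2
from bench import grab_frame
b=grab_frame('scene')[160:320,200:320];a=grab_frame('top')[170:275,245:400]
b=cv2.resize(b,(360,480),interpolation=2);a=cv2.resize(a,(440,480),interpolation=2)
cv2.imwrite('pics/c7.png',cv2.hconcat([a,b]))
q=88
P=c2w(np.array([[-40,-14+q,56],[40,-14+q,56],[0,-139+q,53],[0,-109+q,67],[-50,74,152],[50,74,152]])/1e3,v)
print(((proj('top',P)-[245,170])*[440/155,480/105]).round(),((proj('scene',P)-[200,160])*3+[440,0]).round())"
```

```text
t 11.5 clamp [ -0.5 -64.4  38.7] F clamp [ -1.23 -31.23 -14.  ] twist 0.004
[0, -62, 38] [ 0.0009 -0.0048  0.0013]
[[122. 354.]
 [ 93. 216.]
 [241. 212.]
 [210. 228.]
 [129. 372.]
 [ 89. 182.]] [[617. 130.]
 [706. 150.]
 [620. 257.]
 [631. 218.]
 [603.  54.]
 [721.  79.]]
```

View pics/c7.png

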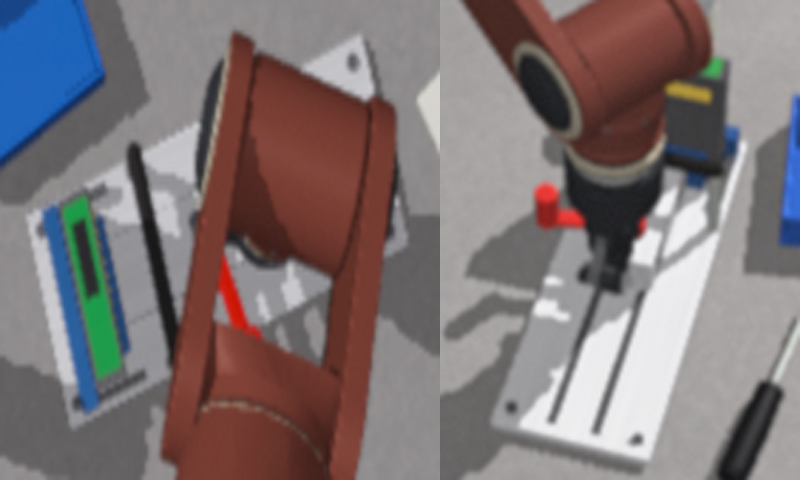

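Snug at 31 N with no more travel. I back off and rise before going to the knob.

>>> {"op": "apply_moves", "data": {
  "series": [
    [0,0.01,0,0],
    [0,0.05,0,0],
    [0,0.05,-0.1,0],
    [0,0.05,-0.2,0],
    [0,0.05,-0.2,0]
  ]
}}

```text
t: 12.22
position: [0.5572, -0.1167, 0.1453]
orientation: [[0.946, 0.323, 0.018], [0.323, -0.946, -0.024], [0.01, 0.029, -1.0]]
wrist_force: [0.8, 0.4, 0.5]
gripper_width: -0.001
```

```bash
python3 -c "
from h import *
go([-76,-2,138],[-76,-2,80])"
```

```text
t 12.225 clamp [  2.7 -89.  145.3] F clamp [0.85 0.18 0.54] twist 0.005
[-76, -2, 138] [-0.1571 -0.1747  0.008 ]
[-76, -2, 80] [-0.1582 -0.178   0.124 ]
```

>>> {"op": "apply_moves", "data": {
  "series": [
    [-0.06,-0.06,0.0,0],
    [-0.12,-0.13,0.0,0],
    [-0.157,-0.175,0.008,0],
    [-0.157,-0.175,0.008,0],
    [-0.158,-0.177,0.06,0],
    [-0.158,-0.178,0.11,0],
    [-0.158,-0.178,0.124,0],
    [-0.158,-0.178,0.124,0]
  ]
}}

```text
t: 13.22
position: [0.4551, -0.0597, 0.0798]
orientation: [[0.946, 0.322, 0.017], [0.323, -0.946, -0.024], [0.009, 0.028, -1.0]]
wrist_force: [0.9, 0.4, 0.3]
gripper_width: -0.001
```

```bash
python3 -c "
from h import *
L=[]
for f in (.2,.45,.7,.95,1.15,1.3,1.42):
    d=20
    L.append([round(-70*np.cos(f)-d*np.sin(f)),round(-21-70*np.sin(f)+d*np.cos(f)),80])
go(*L)"
```

```text
t 13.225 clamp [-75.7  -2.3  79.8] F clamp [0.92 0.07 0.31] twist 0.004
[-73, -15, 80] [0.0054 0.0255 0.0003]
[-72, -33, 80] [0.0073 0.0614 0.0013]
[-66, -51, 80] [0.0192 0.0975 0.0024]
[-57, -66, 80] [0.0372 0.1275 0.0034]
[-47, -77, 80] [0.0571 0.1495 0.0042]
[-38, -83, 80] [0.0751 0.1615 0.0047]
[-30, -87, 80] [0.0911 0.1696 0.0051]
```

>>> {"op": "apply_moves", "data": {
  "series": [
    [0.005,0.025,0,0],
    [0.006,0.043,0,0],
    [0.007,0.061,0.001,0],
    [0.013,0.08,0.001,0],
    [0.019,0.0975,0.002,0],
    [0.028,0.113,0.003,0],
    [0.037,0.1275,0.003,0],
    [0.037,0.1275,0.003,0]
  ]
}}

```text
t: 14.22
position: [0.4938, -0.1145, 0.0803]
orientation: [[0.946, 0.322, 0.018], [0.323, -0.946, -0.024], [0.009, 0.029, -1.0]]
wrist_force: [0.3, -0.2, -0.2]
gripper_width: -0.002
```

```bash
python3 -c "
from h import *
go([-47,-77,80],[-38,-83,80],[-30,-87,80],[-26,-88,80])"
```

```text
t 14.225 clamp [-56.6 -66.7  80.3] F clamp [ 0.23 -0.24 -0.17] twist 0.004
[-47, -77, 80] [0.0192 0.0207 0.0014]
[-38, -83, 80] [0.0372 0.0327 0.0019]
[-30, -87, 80] [0.0532 0.0407 0.0023]
[-26, -88, 80] [0.0611 0.0427 0.0024]
```

>>> {"op": "apply_moves", "data": {
  "series": [
    [0.01,0.011,0.001,0],
    [0.019,0.021,0.001,0],
    [0.028,0.027,0.002,0],
    [0.037,0.033,0.002,0],
    [0.045,0.037,0.002,0],
    [0.053,0.041,0.002,0],
    [0.053,0.041,0.002,0]
  ]
}}

```text
t: 15.1
position: [0.5261, -0.1255, 0.0803]
orientation: [[0.946, 0.322, 0.019], [0.323, -0.946, -0.024], [0.01, 0.029, -1.0]]
wrist_force: [-0.2, 0.5, -0.3]
gripper_width: -0.004
```

```bash
python3 -c "
from h import *
go([-26,-88,80],[-22,-89,80])"
```

```text
t 15.1 clamp [-29.6 -87.4  80.3] F clamp [-0.05  0.59 -0.32] twist 0.004
[-26, -88, 80] [0.0072 0.0012 0.0008]
[-22, -89, 80] [0.0152 0.0032 0.0009]
```

>>> {"op": "apply_moves", "data": {
  "series": [
    [0.004,0.001,0,0],
    [0.008,0.001,0,0],
    [0.012,0.001,0,0],
    [0.015,0.001,0,0],
    [0.018,0.001,0,0],
    [0.018,0.001,0,0]
  ]
}}

```text
t: 15.85
position: [0.5285, -0.1253, 0.08]
orientation: [[0.946, 0.323, 0.001], [0.323, -0.946, -0.028], [-0.008, 0.027, -1.0]]
wrist_force: [-26.7, -8.5, 15.2]
gripper_width: -0.001
```

```bash
python3 -c "
from h import *
go([-26,-88,80])"
```

```text
t 15.85 clamp [-27.2 -88.   80. ] F clamp [-28.05   0.5   15.21] twist 0.005
[-26, -88, 80] [ 0.0025  0.     -0.0001]
```

The hard stop is reached at 28 N. I retreat and check.

>>> {"op": "apply_moves", "data": {
  "series": [
    [-0.02,0,0,0],
    [-0.06,0,0,0],
    [-0.06,0,-0.08,0],
    [-0.06,0.02,-0.2,0],
    [-0.12,0.14,-0.24,0],
    [-0.2,0.26,-0.24,0],
    [-0.28,0.38,-0.24,0],
    [-0.36,0.5,-0.24,0]
  ]
}}

```text
t: 16.85
position: [0.4477, -0.3837, 0.2078]
orientation: [[0.946, 0.323, 0.003], [0.323, -0.946, -0.03], [-0.007, 0.029, -1.0]]
wrist_force: [0.3, -0.3, 0.9]
gripper_width: -0.002
```

```bash
python3 -c "
from h import *
go()
import cv2
from bench import grab_frame
B=grab_frame('scene');A=grab_frame('top');cv2.imwrite('pics/sF.png',B);cv2.imwrite('pics/tF.png',A)
b=B[160:320,200:320];a=A[170:275,245:400]
b=cv2.resize(b,(360,480),interpolation=2);a=cv2.resize(a,(440,480),interpolation=2)
cv2.imwrite('pics/c8.png',cv2.hconcat([a,b]))
k=1.45
P=c2w(np.array([[-40,74,56],[40,74,56],[0,-51,53],[0,-21,67],[-70*np.cos(k),-21-70*np.sin(k),96],[-50,74,152],[50,74,152]])/1e3,v)
print(((proj('top',P)-[245,170])*[440/155,480/105]).round(),((proj('scene',P)-[200,160])*3+[440,0]).round())"
```

```text
t 16.85 clamp [-186.6 -306.8  207.8] F clamp [ 0.2  -0.42  0.95] twist 0.006
[[122. 354.]
 [ 93. 216.]
 [241. 212.]
 [210. 228.]
 [294. 197.]
 [129. 372.]
 [ 89. 182.]] [[617. 130.]
 [706. 150.]
 [620. 257.]
 [631. 218.]
 [595. 263.]
 [603.  54.]
 [721.  79.]]
```

View pics/c8.png

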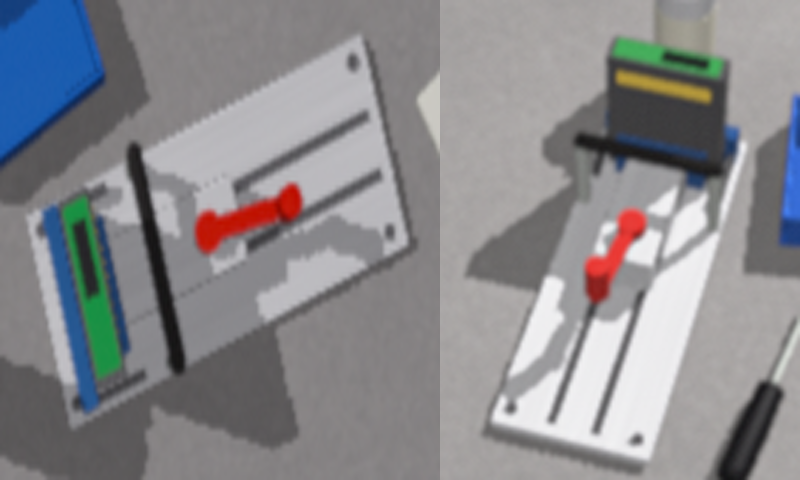

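The knob is at (290,200) and (597,265), within a few crop pixels of the locked prediction of (294,197) and (595,263). The pivot and module top also match the closed, upright pose. I hand in.

```bash
python3 -c "
from bench import order
print(order.hand_in())"
```

```text
the job is handed in; nothing more can be done
None
```

The job is done and handed in at about 17 s of the 54 s allowed; the hand-in gives no verdict.

**What I did:** I pushed the module's top rear edge slowly with closed fingers until it stood on its foot. I then slid the carriage up from behind until it would not move further at about 31 N. Last, I swung the red lever round to its hard stop, which I felt at about 28 N, and moved the arm clear.

**Last checks:**
- **Lever and carriage:** in both final pictures the knob and pivot are within about 1.5 picture pixels of the positions expected for lever 1.45 rad and carriage 0.088 m.
- **Module:** it looks upright and square between the jaws. The images only resolve about 1 to 2 mm and 1°, so play and tilt smaller than that are unconfirmed.
- **Standing by itself:** I confirmed this by picture, with the arm backed off, before closing the carriage.
- **Other things on the bench:** the arm stayed clear of them and I saw no contact. I only viewed the area around the clamp at the end and did not measure their positions.

No check failed. After the two hard pushes the tool stayed about 1.7° off vertical, which had no effect on the job.

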